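# Shift the oat roller's feed lever to the yellow slot

## Task

The feed lever of the oat roller on the bench is in the near left slot of its gate. With the fingertips, push its black knob so that the lever goes back to the neutral channel, across, and fully home into the slot marked by the yellow disc, without running it into any other slot on the way. Only push the knob, never pinch it, leave the tools and the jar where they are, and finish with the hand clear.

Things in the scene. Friction and masses are not known exactly. Their poses are not given: they have to be found in the camera images.
- oat_roller: green bench-top oat roller, bolted down, turned by up to 20 degrees. Its gearbox, 130 x 150 mm, has a light grey gate plate on top, upper face 159 mm above the bench. Origin: on the bench under the middle of the gate. x: from the machine's near side (robot's side) to its far side; y: to its left; z up. 'Near' is -x, 'left' +y. The steel hopper, 233 mm high, begins 140 mm left of the gate's middle
- gate (a point): middle of the gate, on the plate's upper face; axes as oat_roller. A neutral channel along y, 20 mm wide, spans y -40 to 40 mm; six slots, 20 mm wide, leave it at right angles: centre lines at y = 30 (left), 0 (middle), -30 mm (right), three to the far side closed at x = 34, three to the near side closed at x = -34 mm. Webs between slots are round-nosed. The plate is solid and guides the lever's 10 mm rod
- knob (a point): centre of the lever's round black knob, 40 mm in diameter. The lever tilts about a pivot 35 mm above the bench under the gate's middle; the knob is 200 mm from it along the rod, so 235 mm above the bench when upright, at least 224 mm when tilted. In machine axes it stands about 43 mm near or far in a fully entered slot, and about 50 mm left or right in the outer slots. Starts in the near left slot
- pin (a point): point of the lever's rod at the height of the gate plate, 120 mm from the pivot: it shows where in the gate the lever is, about 26 mm near or far of the gate's middle in a fully entered slot
- lever_fore (a joint): tilt of the lever to the far (+) or near (-) side, rad: 0 in the neutral channel, +0.22 or -0.22 at the stop of a slot. The lever stays where it is left; moving the knob takes about 3 N in either direction
- lever_side (a joint): tilt of the lever to the left (+) or right (-), rad: about +0.25 in the left slots, 0 in the middle, -0.25 in the right slots; there is about 0.04 rad of play in a slot, and a similar play of lever_fore in the neutral channel
- tag_yellow: a round plastic disc, 24 mm across and 3 mm thick, fixed flat on the gate plate with its centre 16 mm beyond the closed end of one slot, on that slot's centre line; origin: centre of its underside. Yellow: marks the slot to engage; it may be the middle or right slot, near or far
- tag_blue: a round plastic disc, 24 mm across and 3 mm thick, fixed flat on the gate plate with its centre 16 mm beyond the closed end of one slot, on that slot's centre line; origin: centre of its underside. Blue: marks one of the other middle or right slots
- tag_green: a round plastic disc, 24 mm across and 3 mm thick, fixed flat on the gate plate with its centre 16 mm beyond the closed end of one slot, on that slot's centre line; origin: centre of its underside. Green: marks one of the other middle or right slots
- tag_orange: a round plastic disc, 24 mm across and 3 mm thick, fixed flat on the gate plate with its centre 16 mm beyond the closed end of one slot, on that slot's centre line; origin: centre of its underside. Orange: marks one of the other middle or right slots
- tag_white: a round plastic disc, 24 mm across and 3 mm thick, fixed flat on the gate plate with its centre 16 mm beyond the closed end of one slot, on that slot's centre line; origin: centre of its underside. White: marks the far left slot. (The near left slot, where the lever starts, has a red one.)
- hammer: loose claw hammer with a red handle, 300 mm long, lying on the bench along its x axis, a bystander; origin: under its middle
- spanner: loose steel spanner, 200 mm long, lying on the bench along its x axis, a bystander; origin: under its middle
- hoof_pick: loose hoof pick with yellow plastic handle and steel hook, 150 mm long, at most 30 mm high, a bystander; origin: under its middle
- jam_jar: loose empty glass jam jar, 72 mm across, 112 mm high, standing upright, a bystander; origin: centre of its foot

How it is judged:
By the outcome, as a careful person would: the job done as asked, in the order asked, and still so for the second after the job is handed in, with the robot touching nothing.
It also fails if it takes over 58 s, if anything falls off the work surface, if the arm or the gripper's body presses on something with over 40 N, if the wrist force passes 120 N, or if a joint passes its speed limit or range.

## Robot

A 7-joint arm with a two-finger parallel gripper is mounted at the origin on the work surface. World frame = base frame: x ahead of the robot, y to its left, z up, the work surface at z = 0. Lengths are in mm, angles in rad, forces in N, time in s.
With the tool pointing down it reaches from about 400 to 875 mm from the base axis. Payload 4.4 kg.
Tool frame: the origin (TCP) lies at the very end of the fingers, on their centre line; the grasp point (between the pads) lies 19 mm behind it; z points along the fingers, y is the direction in which the jaws open and shut (so a half turn about z gives the same grasp; the last joint's range is limited). The gripper opens to 85 mm and grips with 20 to 120 N. Pads are 22 mm wide; open, the fingers measure 114 mm over their backs; the gripper's body (76 mm by 85 mm) begins 54 mm behind the grasp point. The pads swing forward as they close: fully open they stand 13 mm farther back than shut.
Start: joints at [-1.334, 0.628, 0.038, 1.517, -0.027, 0.996, -0.02], TCP at [193.802, 620.45, 231.313] pointing down, gripper open.
Joint ranges: [-3.06, 3.06], [-0.37, 2.12], [-1.25, 1.32], [0.18, 2.47], [-1.1, 4.24], [0.23, 1.98], [-2.94, 2.94]. Speed limits (rad/s): [2.57, 2.57, 3.14, 3.14, 3.14, 3.14, 3.14].

## Interface

Orientations are given as [roll, pitch, yaw] about the fixed x, y, z axes, in that order (R = Rz(yaw) Ry(pitch) Rx(roll)).
In Python, from cell import ctrl gives the robot as it stands.
- The arm moves only by the shell command python3 -m crank 'ROWS' [OPENING]. ROWS is JSON, a list that holds one entry, the list of rows, each a list of 6 numbers: the shift along the tool's x, y, z in units of 30 mm (1.0 is 30 mm), then the turn, a rotation vector about the tool's x, y, z in units of 6 degrees (1.0 is 6 degrees). In form: [[[tx, ty, tz, rx, ry, rz], ...]]. A call has 1 to 12 rows; each row shifts and turns the pose as measured when the row begins, along the tool's axes as they then stand; what a row does not reach is not made up. A row lasts 1/12 s, in which the tool goes at most 41.7 mm and 7.16 degrees, less where a joint would pass 70% of its speed; a pose out of reach is approached as far as the arm can. A call is refused whole if a number of a shift passes 1 or a number of a turn 1, either way. A call with a gripper value outside its range is refused whole. OPENING is the gripper command: -1 is fully open, 1 is shut, values between are in proportion, set as the call begins (- or left out, the last holds). The fingers move at their own pace and stop on an object; the grip force is fixed at half the most. Time passes only in rows, so rows that do not move let the fingers close. It gives the time, the measured TCP pose, the force and the opening at its end, in the units of the state.
- ctrl.read_state(): the state, without advancing time (a new reading comes with each control period).
- ctrl.get_image(name): name is "side" or "top"; returns a dict with "color" (480x640x3 uint8, red, green, blue), "depth" (480x640 float32, mm along the optical axis (not along the pixel's ray), 0 where there is no reading), "camera_matrix" (3x3 intrinsics, pixels), "k1" (the pictures are not rectified: a ray, as slopes to the right and down, at radius r is drawn at 1 + k1 r^2 times it, then the intrinsics apply), "R" (3x3) and "t" (3): a world point X has camera coordinates R X + t. Camera axes: x right, y down, z forward; pixel columns grow to the right and rows downward; lengths in mm; the calibration is good to about 2 mm. A picture is of the moment at which its call begins.
- ctrl.finish_job(): hands the job in, once; it reports no verdict.
Trained networks look in a picture, given as the dict that the camera call returned (one of the last four; its "shot" number tells which), for a name from the list of things; names that differ only in an ending like _2 or _b are one class to them, and where a whole thing is asked for, a point or a joint stands for the part that bears it (a point fixed in the world has none). Each returns a list of dicts, best first, with "conf" (0 to 1); they miss things now and then, are a little off and sometimes report something else, mostly with a low value. They report only what shows in the picture. A call takes as long as a camera call.
- ctrl.search_frame(query, picture): "extent" ([centre column, centre row, width, height] in pixels, round what is visible of it).
The state is a dict: "clock": time; "qpos": joint angles; "qd": joint speeds; "tau": joint torques, N m; "eef_pos": TCP position; "tool_rot": TCP orientation; "force": force on the tool from outside, world axes, zero at the start; "torque": the same for the moment, N m; "width": finger opening in mm.
Only numpy, scipy, OpenCV 4.12 (cv2) and the standard library are available. Lean on these libraries where they do the work, as an engineer would, in place of code of your own. Each camera call takes 0.05 s, during which the arm holds its last target. There are 200 camera calls.

## Working session

There is one attempt and no reset: what is moved stays moved. The work goes in short steps, Python scripts to look and compute and a shell command to move; the robot and the scene stay as the last step left them, time stands still between calls to the robot, and variables do not carry over. Pictures are saved under pics/ and viewed, about 8 in all and at most 12, crops included, and the job is handed in when it is done.

```bash
mkdir -p pics; ls; cat > h.py <<'E'
import numpy as np, cv2
from cell import ctrl
def pt(im,u,v,z=None):
    """pixel -> world; on plane z if given, else by depth"""
    K=im["camera_matrix"];k=im["k1"];R=np.array(im["R"]);t=np.array(im["t"])
    d=np.array([(u-K[0][2])/K[0][0],(v-K[1][2])/K[1][1]]);s=d.copy()
    for _ in range(20): s=d/(1+k*(s@s))
    r=np.array([s[0],s[1],1.])
    o=-R.T@t; w=R.T@r
    if z is not None: return o+w*(z-o[2])/w[2]
    return o+w*float(im["depth"][int(round(v)),int(round(u))])
def save(im,n,crop=None,f=1):
    c=im["color"][...,::-1]
    if crop: c=c[crop[1]:crop[3],crop[0]:crop[2]]
    cv2.imwrite("pics/"+n,cv2.resize(c,None,fx=f,fy=f))
E
python3 - <<'E'
from h import *
s=ctrl.read_state();print(s)
for n in("top","side"):
    im=ctrl.get_image(n);save(im,n+"0.png")
    print(n,(-np.array(im["R"]).T@im["t"]).round())
    for q in["oat_roller","gate","knob","tag_yellow","tag_blue","tag_green","tag_orange","tag_white","jam_jar","hammer","spanner","hoof_pick"]:
        for r in ctrl.search_frame(q,im)[:2]:
            u,v=r["extent"][:2]; print(q,round(r["conf"],2),np.round(r["extent"]),pt(im,u,v).round())
E
```

```text
pics
{'clock': 0.0, 'qpos': array([-1.33382355,  0.62934402,  0.0384196 ,  1.51839934, -0.02695699,
        0.99629227, -0.01996842]), 'qd': array([-1.15839626e-03, -8.06371296e-04, -4.36470717e-04,  1.76214569e-06,
       -1.84343201e-04,  2.30987522e-03, -9.12652457e-04]), 'tau': array([-7.37405189e-04, -5.63406944e+01,  1.22652300e+00, -1.93435371e+01,
        1.11550838e-02,  1.08868699e-02, -7.66978502e-06]), 'eef_pos': array([193.59089447, 619.8308353 , 230.38003719]), 'tool_rot': array([-3.13966772e+00,  4.88399863e-05,  2.83889228e+00]), 'force': array([-0.50242648,  1.14609373,  0.45595708]), 'torque': array([-0.05726615, -0.02085726,  0.01369685]), 'width': 85.7273038608789}
top [ 424. -171.  946.]
oat_roller 0.9 [181. 269. 262. 150.] [492.  82. 118.]
gate 0.95 [178. 269. 268. 149.] [490.  82. 133.]
knob 0.8 [218. 269.  35.  27.] [483.  -9. 240.]
tag_yellow 0.75 [252. 272.  16.  14.] [486. -46. 164.]
tag_blue 0.6 [270. 270.  14.  19.] [490. -74. 164.]
tag_green 0.65 [239. 216.  17.  14.] [575. -21. 162.]
tag_green 0.16 [396. 222.  44.  46.] [ 599. -289.    6.]
tag_orange 0.
[... 657 characters left out ...]
g_blue 0.58 [334. 285.  14.  11.] [487. -75. 161.]
tag_blue 0.32 [313. 301.  33.  45.] [472.  20. 234.]
tag_green 0.58 [258. 290.  14.  15.] [576. -18. 161.]
tag_orange 0.47 [266. 274.  14.   9.] [583. -50. 160.]
tag_orange 0.47 [415. 220. 143.  58.] [ 464. -431.   25.]
tag_white 0.75 [253. 306.  18.  19.] [567.  10. 162.]
jam_jar 0.96 [331. 231.  37.  62.] [ 572. -249.   92.]
jam_jar 0.48 [317. 301.  34.  45.] [468.  18. 234.]
hammer 0.8 [415. 220. 142.  60.] [ 464. -431.   25.]
hammer 0.41 [259. 290.  16.  14.] [575. -17. 163.]
spanner 0.78 [415. 285. 104.  47.] [ 410. -273.    6.]
hoof_pick 0.67 [286. 220.  49.  31.] [ 710. -319.   15.]
hoof_pick 0.2 [258. 368. 188. 224.] [482. 124. 233.]
```

View pics/top0.png

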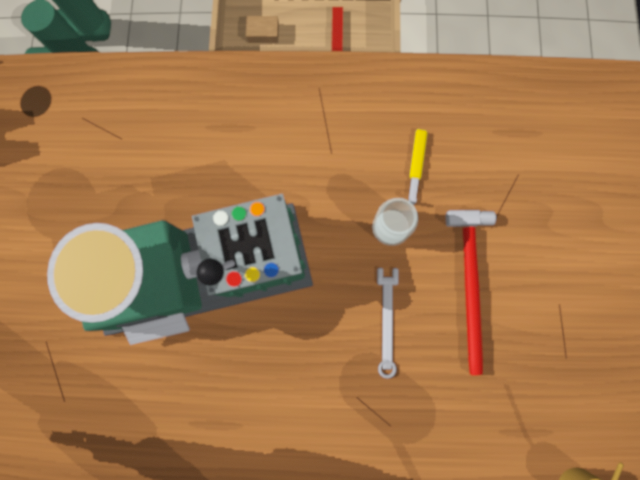

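```bash
python3 - <<'E'
import cv2
a=cv2.imread("pics/top0.png")[180:320,60:320];cv2.imwrite("pics/topc.png",cv2.resize(a,None,fx=3,fy=3,interpolation=cv2.INTER_CUBIC))
E
```

```text
(no output)
```

View pics/topc.png

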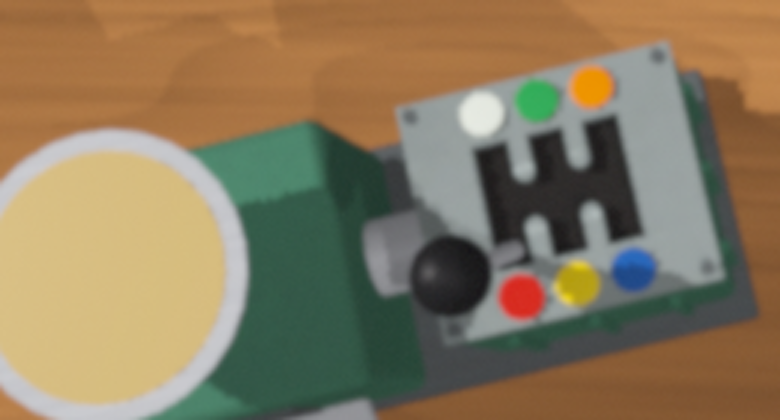

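The lever is in the near left slot, by the red disc. The knob shows at about (210,271). Along the near side the discs run red (234,279), yellow (252,273), blue (271,270); along the far side, white, green, orange. So the target is the near middle slot.

```bash
cat >> h.py <<'E'
import json,os
def gate():
    return np.load("gate.npy")   # x,y,yaw
def tom(p):
    x,y,a=gate();c,s=np.cos(a),np.sin(a);d=np.array(p[:2])-[x,y]
    return np.array([c*d[0]+s*d[1],-s*d[0]+c*d[1]])
def tool():
    s=ctrl.read_state();x,y,a=gate()
    return s["clock"],tom(s["eef_pos"]).round(1),s["eef_pos"][2].round(1),"yaw err deg",np.degrees((s["tool_rot"]-[np.pi,0,a+np.pi]+np.pi)%(2*np.pi)-np.pi).round(1),"F",s["force"].round(1)
def knob(names=("top","side"),z=228):
    o=[]
    for n in names:
        im=ctrl.get_image(n)
        for r in ctrl.search_frame("knob",im)[:1]:
            p=pt(im,*r["extent"][:2],z=z); o.append((n,round(r["conf"],2),tom(p).round(1)))
    return o
E
python3 - <<'E'
from h import *
from scipy.optimize import least_squares
M=dict(white=(50,30),green=(50,0),orange=(50,-30),yellow=(-50,0),blue=(-50,-30))
A=[];B=[]
for n in("top","side"):
    im=ctrl.get_image(n)
    for k,m in M.items():
        r=ctrl.search_frame("tag_"+k,im)
        if r and not(n=="side" and k=="yellow"): A.append(m);B.append(pt(im,*r[0]["extent"][:2],z=162)[:2])
A=np.array(A);B=np.array(B)
def f(p):
    c,s=np.cos(p[2]),np.sin(p[2]);return (A@np.array([[c,s],[-s,c]])+p[:2]-B).ravel()
q=least_squares(f,[530,-20,.29],loss="soft_l1",f_scale=3)
print(q.x,np.degrees(q.x[2]),f(q.x).reshape(-1,2).round(1))
np.save("gate.npy",q.x)
print(tool(),knob(z=225))
E
```

```text
[ 5.28150918e+02 -3.14811896e+01  2.87670679e-01] 16.482315795362794 [[  -2.9    2.4]
 [  -3.     4.3]
 [  -3.    -2.4]
 [  -4.9   -0.6]
 [  -0.5    0.6]
 [   2.     0.8]
 [  62.8 -104. ]
 [   7.5   -0.3]
 [   2.5   -0. ]]
(1.9, array([-135.6,  720. ]), np.float64(231.3), 'yaw err deg', array([  0. ,  -0. , -33.8]), 'F', array([ 0. , -0.3,  0.3])) [('top', 0.81, array([-37.7,  38.3])), ('side', 0.78, array([-38.3,  56.6]))]
```

```bash
python3 -m crank '[[[0,0,-1,0,0,-1],[0,0,-1,0,0,-1],[0,0,-1,0,0,-1],[0,0,-0.7,0,0,-1],[0,0,0,0,0,-1],[0,0,0,0,0,-0.7]]]' 1; python3 -c "
from h import *;print(tool())"
```

```text
clock: 2.6
eef_pos: [193.3, 619.5, 345.9]
tool_rot: [-3.137, -0.001, -2.821]
force: [0.3, -0.3, -1.1]
width: 12.3
(2.6, array([-136.4,  719.3]), np.float64(345.9), 'yaw err deg', array([ 0.2, -0.1,  1.9]), 'F', array([ 0.3, -0.3, -1.1]))
```

```bash
python3 -m crank '[[[-0.4,-1,0,0,0,0.3],[-0.4,-1,0,0,0,0],[-0.4,-1,0,0,0,0],[-0.4,-1,0,0,0,0],[-0.4,-1,0,0,0,0],[-0.4,-1,0,0,0,0],[-0.3,-1,0,0,0,0],[0,-1,0,0,0,0],[0,-1,0,0,0,0],[0,-1,0,0,0,0],[0,-1,0,0,0,0],[0,-1,0,0,0,0]]]'; python3 -c "
from h import *;print(tool())"
```

```text
clock: 3.6
eef_pos: [380.0, 292.9, 345.6]
tool_rot: [3.136, 0.001, -2.837]
force: [0.8, 0.3, -0.5]
width: -0.3
(3.6, array([-50. , 353.1]), np.float64(345.6), 'yaw err deg', array([-0.3,  0. ,  1. ]), 'F', array([ 0.8,  0.3, -0.5]))
```

```bash
python3 -m crank '[[[0,-1,0,0,0,0.2],[0,-1,0,0,0,0],[0,-1,0,0,0,0],[0,-1,0,0,0,0],[0,-1,0,0,0,0],[0,-1,0,0,0,0],[0,-1,0,0,0,0],[0.3,-1,0,0,0,0],[0.5,-1,0,0,0,0],[0.5,-0.5,0,0,0,0],[0.3,-0.2,0,0,0,0],[0,0,0,0,0,0]]]'; python3 -c "
from h import *;print(tool());print(knob(z=225))
im=ctrl.get_image('side');save(im,'s1.png',(150,180,450,400),2.6)"
```

```text
clock: 4.6
eef_pos: [417.5, -22.1, 346.2]
tool_rot: [3.138, 0.009, -2.871]
force: [0.0, 0.8, -0.2]
width: 0.3
(4.6, array([-103.4,   40.4]), np.float64(346.2), 'yaw err deg', array([-0.2,  0.5, -1. ]), 'F', array([ 0. ,  0.8, -0.2]))
[('top', 0.84, array([-36.5,  39.4])), ('side', 0.69, array([-38.3,  58. ]))]
```

View pics/s1.png

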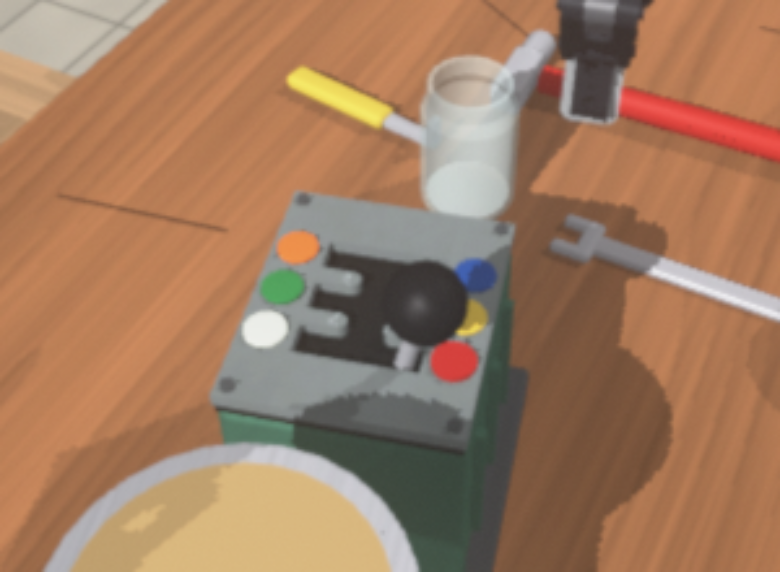

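The knob is in the near left slot, in front of the shut fingers, and the fingers are clear of it. Next I go down on its near side.

```bash
python3 -m crank '[[[0,0.3,0.8,0,0,-0.2],[0,0,0.9,0,0,0],[0,0,0.9,0,0,0],[0,0,0.9,0,0,0],[0,0,0.6,0,0,0],[0,0,0.2,0,0,0],[-0.3,0,0,0,0,0],[0,0,0,0,0,0]]]'; python3 -c "
from h import *;print(tool())"
```

```text
clock: 5.52
eef_pos: [434.3, 5.8, 214.0]
tool_rot: [3.137, 0.02, -2.823]
force: [0.4, 0.3, -0.8]
width: -0.2
(5.5167, array([-79.5,  62.4]), np.float64(214.0), 'yaw err deg', array([-0.3,  1.1,  1.8]), 'F', array([ 0.4,  0.3, -0.8]))
```

```bash
python3 -m crank '[[[0.1,-0.3,0,0,0,0.1],[0,-0.1,0,0,-0.1,0.1],[-0.25,0,0,0,0,0],[-0.25,0,0,0,0,0],[-0.25,0,0,0,0,0],[-0.25,0,0,0,0,0],[0,0,0,0,0,0]]]'; python3 -c "
from h import *;print(tool());print(knob(z=230))"
```

```text
clock: 6.1
eef_pos: [467.3, 1.5, 219.1]
tool_rot: [3.137, 0.034, -2.846]
force: [-1.8, -0.8, -0.2]
width: -0.1
(6.1, array([-49. ,  48.9]), np.float64(219.1), 'yaw err deg', array([-0.3,  1.9,  0.4]), 'F', array([-1.8, -0.8, -0.2]))
[('top', 0.52, array([-15.5,  28.8])), ('side', 0.66, array([-20.3,  60.8]))]
```

```bash
python3 -m crank '[[[-0.2,0,0.1,0,0.2,0],[-0.2,0,0.1,0,0.1,0],[-0.1,0,0,0,0,0],[0,0,0,0,0,0]]]'; python3 -c "
from h import *;print(tool());print(knob(z=233))
im=ctrl.get_image('side');save(im,'s2.png',(150,180,450,400),2.6)"
```

```text
clock: 6.63
eef_pos: [478.8, 5.3, 212.8]
tool_rot: [3.136, -0.003, -2.847]
force: [-1.7, -1.7, 2.5]
width: 0.6
(6.6333, array([-36.9,  49.3]), np.float64(212.8), 'yaw err deg', array([-0.3, -0.2,  0.4]), 'F', array([-1.7, -1.7,  2.5]))
[('top', 0.67, array([ 37.6, -37.5])), ('side', 0.71, array([-14.2,  65.7]))]
```

View pics/s2.png

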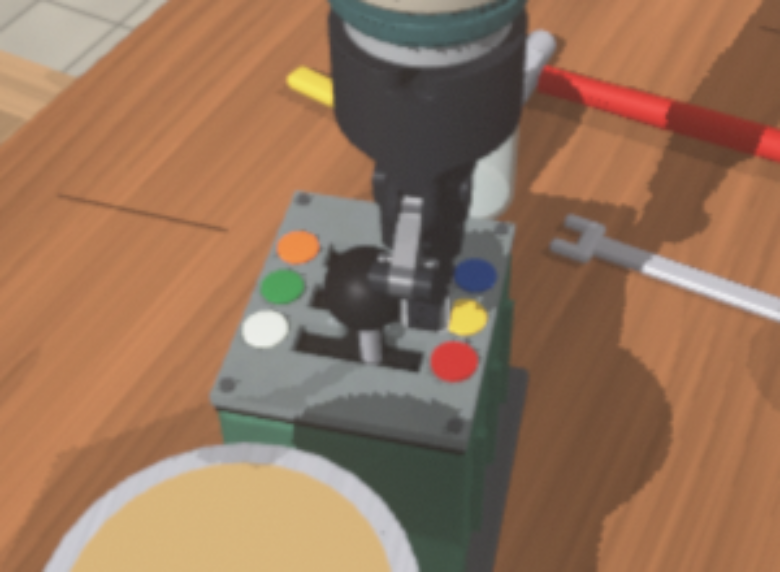

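The rod shows at (370,345) in the crop. The lane's middle is at about 358, so it is still 4–6 mm short of the channel centre. I'll push a bit more.

```bash
python3 -m crank '[[[-0.2,0,0,0,0,0],[-0.12,0,0,0,0,0],[0,0,0,0,0,0]]]'; python3 -c "
from h import *;print(tool())
im=ctrl.get_image('side');save(im,'s3.png',(220,260,340,330),6)"
```

```text
clock: 7.13
eef_pos: [487.2, 7.7, 213.2]
tool_rot: [3.135, -0.004, -2.848]
force: [-1.8, -1.6, 0.1]
width: 0.0
(7.1333, array([-28.1,  49.2]), np.float64(213.2), 'yaw err deg', array([-0.4, -0.2,  0.3]), 'F', array([-1.8, -1.6,  0.1]))
```

View pics/s3.png

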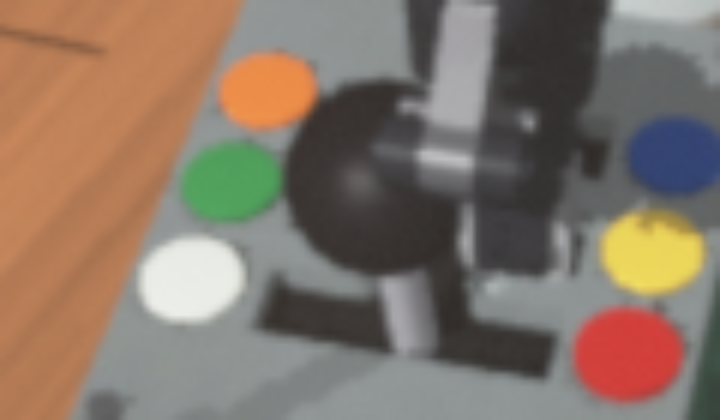

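The rod is now at about (410,340), in the middle of the channel. I'll retreat and go round to its left side.

```bash
python3 -m crank '[[[0.5,0,0,0,0,0],[0.5,0,0,0,0,0],[0,0,-0.8,0,0,0],[0,0,-0.9,0,0,0],[0,0,-0.7,0,0,0],[0,0,0,0,0,0],[-0.5,0.5,0,0,0,0],[-0.6,0.6,0,0,0,0],[-0.6,0.5,0,0,0,0],[-0.2,0.2,0,0,0,0],[0,0,0,0,0,0]]]'; python3 -c "
from h import *;print(tool())"
```

```text
clock: 8.1
eef_pos: [507.2, 72.5, 290.0]
tool_rot: [3.136, 0.019, -2.849]
force: [-0.2, -0.3, 0.6]
width: 0.1
(8.1, array([  9.4, 105.7]), np.float64(290.0), 'yaw err deg', array([-0.3,  1.1,  0.3]), 'F', array([-0.2, -0.3,  0.6]))
```

```bash
python3 -m crank '[[[0.2,0,0.5,0,0.2,0],[0,0,0.8,0,0,0],[0,0,0.7,0,0,0],[0,0,0.35,0,0,0],[0,0,0,0,0,0]]]'; python3 -c "
from h import *;print(tool())
im=ctrl.get_image('side');save(im,'s4.png',(150,180,450,400),2.6)"
```

```text
clock: 8.52
eef_pos: [498.4, 66.8, 213.5]
tool_rot: [3.138, -0.006, -2.851]
force: [-0.7, 0.3, 0.0]
width: 0.0
(8.5167, array([ -0.6, 102.7]), np.float64(213.5), 'yaw err deg', array([-0.2, -0.4,  0.2]), 'F', array([-0.7,  0.3,  0. ]))
```

View pics/s4.png

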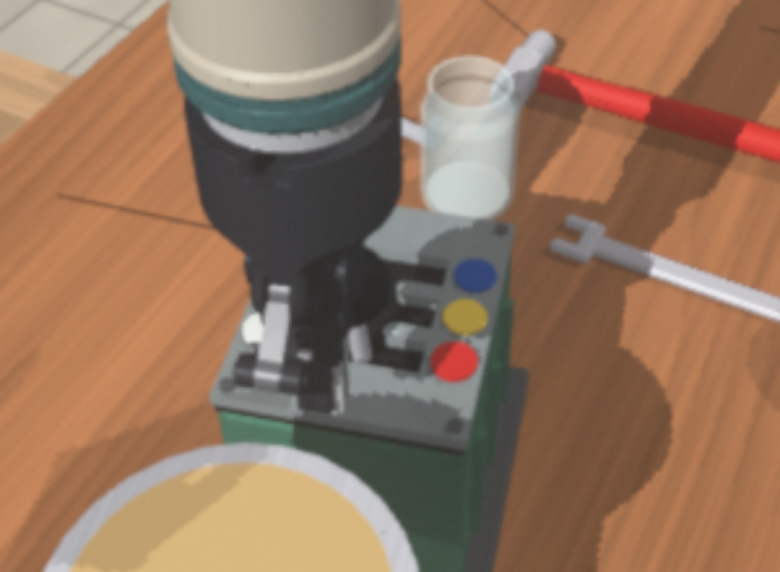

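```bash
cat >> h.py <<'E'
def proj(im,xm,ym,z,crop=(150,180),f=2.6):
    x,y,a=gate();c,s=np.cos(a),np.sin(a)
    p=np.array(im["R"])@[x+c*xm-s*ym,y+s*xm+c*ym,z]+im["t"];q=p[:2]/p[2];q=q*(1+im["k1"]*q@q)
    K=np.array(im["camera_matrix"]);u=K[:2,:2]@q+K[:2,2]
    return ((u-crop)*f).round()
E
python3 -c "
from h import *
im=ctrl.get_image('side')
for p in [(-.6,102.7,213.5),(0,50,231),(-5,50,231),(5,50,231),(-50,0,162),(-50,30,162),(-50,-30,162),(50,30,162),(0,30,159),(34,40,159),(-34,40,159)]: print(p,proj(im,*p))
print(knob(('top','side'),z=231))"
```

```text
(-0.6, 102.7, 213.5) [321. 397.]
(0, 50, 231) [345. 282.]
(-5, 50, 231) [356. 284.]
(5, 50, 231) [335. 281.]
(-50, 0, 162) [466. 313.]
(-50, 30, 162) [456. 358.]
(-50, -30, 162) [475. 272.]
(50, 30, 162) [266. 330.]
(0, 30, 159) [360. 347.]
(34, 40, 159) [291. 353.]
(-34, 40, 159) [422. 373.]
[('side', 0.59, array([-12. ,  58.6]))]
```

```bash
python3 -m crank '[[[0.03,-0.3,0,0,0,0],[0,-0.3,0,0,0,0],[0,-0.3,0,0,0,0],[0,-0.25,0,0,0,0],[0,-0.25,0,0,0,0],[0,0,0,0,0,0]]]'; python3 -c "
from h import *;print(tool())
im=ctrl.get_image('side');save(im,'s5.png',(200,230,360,350),4.5)
for p in [(-2,25,234),(-34,30,159),(34,30,159),(0,30,159),(0,0,159),(0,15,159)]: print(p,proj(im,*p,(200,230),4.5))"
```

```text
clock: 9.32
eef_pos: [515.7, 27.6, 221.2]
tool_rot: [3.133, 0.01, -2.848]
force: [-1.0, 1.3, -1.2]
width: 0.0
(9.3167, array([ 4.8, 60.2]), np.float64(221.2), 'yaw err deg', array([-0.5,  0.5,  0.3]), 'F', array([-1. ,  1.3, -1.2]))
(-2, 25, 234) [400. 190.]
(-34, 30, 159) [511. 393.]
(34, 30, 159) [287. 360.]
(0, 30, 159) [398. 376.]
(0, 0, 159) [420. 301.]
(0, 15, 159) [409. 338.]
```

View pics/s5.png

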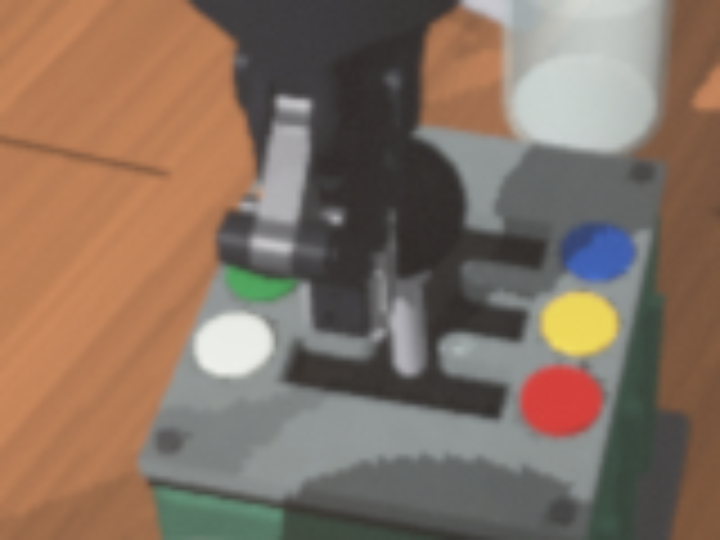

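```bash
python3 -m crank '[[[0.1,-0.2,0.15,0,0.05,0],[0.1,-0.2,0.1,0,0,0],[0.05,-0.2,0.05,0,0,0],[0,-0.15,0,0,0,0],[0,0,0,0,0,0]]]'; python3 -c "
from h import *;print(tool())
im=ctrl.get_image('side');save(im,'s6.png',(200,230,360,350),4.5)
for p in [(0,0,235),(-34,0,159),(0,0,159)]: print(p,proj(im,*p,(200,230),4.5))"
```

```text
clock: 9.78
eef_pos: [515.5, 4.4, 211.2]
tool_rot: [3.132, 0.006, -2.845]
force: [0.3, 2.7, 2.1]
width: -0.0
(9.7833, array([-2., 38.]), np.float64(211.2), 'yaw err deg', array([-0.6,  0.3,  0.5]), 'F', array([0.3, 2.7, 2.1]))
(0, 0, 235) [413. 124.]
(-34, 0, 159) [529. 316.]
(0, 0, 159) [420. 301.]
```

View pics/s6.png

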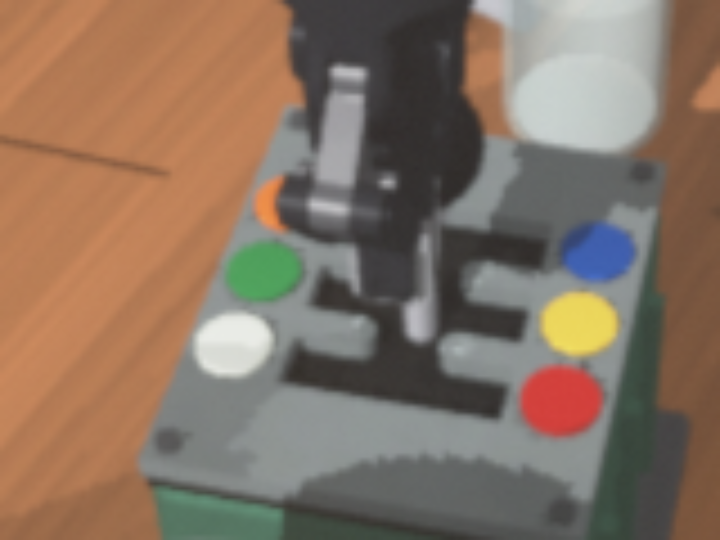

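Rod foot at about (420,338); calibrated against the last step, the pin is about 2–3 mm left of the middle slot's line and in the channel. One small nudge more, then I go round to the far side.

```bash
python3 -m crank '[[[0,-0.13,0,0,0,0],[0,-0.03,0,0,0,0],[0,0,0,0,0,0]]]'; python3 -c "
from h import *;print(tool())"
python3 -m crank '[[[0,0.5,0,0,0,0],[0,0.4,0,0,0,0],[0,0,-0.8,0,0,0],[0,0,-0.9,0,0,0],[0,0,-0.7,0,0,0],[0,0,0,0,0,0],[-0.5,-0.5,0,0,0,0],[-0.6,-0.6,0,0,0,0],[-0.6,-0.6,0,0,0,0],[-0.2,-0.2,0,0,0,0],[0,0,0,0,0,0]]]'; python3 -c "
from h import *;print(tool());print(knob(z=235))"
```

```text
clock: 10.08
eef_pos: [516.7, -0.2, 211.1]
tool_rot: [3.131, 0.006, -2.845]
force: [-0.6, 1.8, 1.7]
width: -0.1
(10.0833, array([-2. , 33.3]), np.float64(211.1), 'yaw err deg', array([-0.6,  0.3,  0.5]), 'F', array([-0.6,  1.8,  1.7]))
clock: 11.0
eef_pos: [578.1, -17.1, 282.2]
tool_rot: [3.14, -0.004, -2.843]
force: [0.4, 0.1, 0.6]
width: 0.0
(11.0, array([51.9, -0.3]), np.float64(282.2), 'yaw err deg', array([-0.1, -0.3,  0.6]), 'F', array([0.4, 0.1, 0.6]))
[('top', 0.96, array([-0.1, -0.7])), ('side', 0.7, array([-12.2,  27.4]))]
```

The top network puts the knob at (0,−1), which is where it should be. Now down on the far side.

```bash
python3 -m crank '[[[-0.1,0,0.5,0,0,0],[0,0,0.7,0,0,0],[0,0,0.6,0,0,0],[0,0,0.25,0,0,0],[0,0,0,0,0,0]]]'; python3 -c "
from h import *;print(tool())
im=ctrl.get_image('side');save(im,'s7.png',(200,230,360,350),4.5)"
```

```text
clock: 11.62
eef_pos: [575.1, -9.8, 221.4]
tool_rot: [3.137, -0.003, -2.836]
force: [-1.3, 0.0, 0.4]
width: -0.3
(11.6167, array([51.2,  7.5]), np.float64(221.4), 'yaw err deg', array([-0.3, -0.2,  1.1]), 'F', array([-1.3,  0. ,  0.4]))
```

View pics/s7.png

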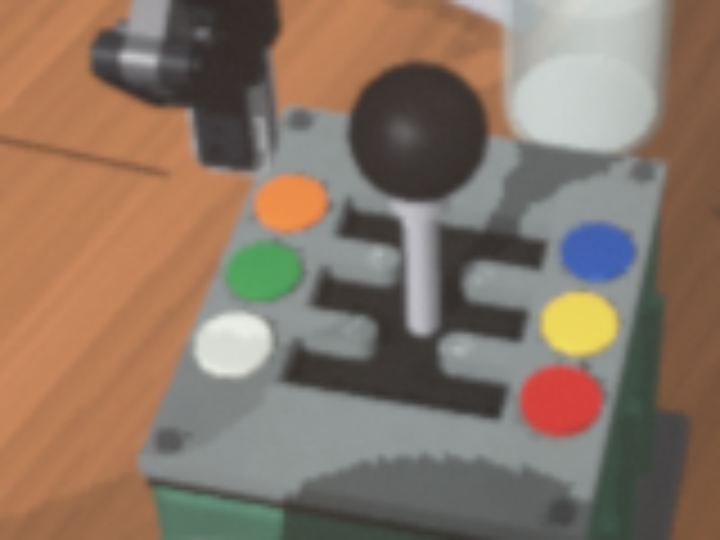

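The knob at (418,131) is upright over the middle lane. Fingers on the far side and clear. I'll correct 8 mm sideways, then push it home.

```bash
python3 -m crank '[[[0,-0.25,0.2,0,0,0.15],[0.1,0,0,0,0,0],[0.25,0,0,0,0,0],[0.25,0,0,0,0,0],[0,0,0,0,0,0]]]'; python3 -c "
from h import *;print(tool())"
```

```text
clock: 12.08
eef_pos: [560.3, -23.2, 218.9]
tool_rot: [3.138, 0.002, -2.853]
force: [-0.6, 0.2, -0.8]
width: 0.0
(12.0833, array([33.2, -1.2]), np.float64(218.9), 'yaw err deg', array([-0.2,  0.1,  0.1]), 'F', array([-0.6,  0.2, -0.8]))
```

```bash
python3 -m crank '[[[0.25,0,0.1,0,0,0],[0.25,0,0.05,0,0,0],[0.25,0,0.05,0,0,0],[0.25,0,0.05,0,0,0],[0.2,0,0,0,0,0],[0,0,0,0,0,0]]]'; python3 -c "
from h import *;print(tool())"
```

```text
clock: 12.58
eef_pos: [528.3, -32.8, 214.8]
tool_rot: [3.14, 0.017, -2.852]
force: [1.9, 1.3, -0.1]
width: -0.1
(12.5833, array([-0.3, -1.3]), np.float64(214.8), 'yaw err deg', array([-0.1,  1. ,  0.1]), 'F', array([ 1.9,  1.3, -0.1]))
```

```bash
python3 -m crank '[[[0.2,0,0,0,0.1,0],[0.2,0,0,0,0,0],[0.1,0,0,0,0,0],[0.1,0,0,0,0,0]]]'; python3 -c "
from h import *;print(tool())"; python3 -m crank '[[[0.15,0,0,0,0,0],[0.15,0,0,0,0,0]]]';python3 -c "
from h import *;print(tool())
im=ctrl.get_image('side');save(im,'s8.png',(200,230,360,350),4.5)
for p in [(-43,0,230),(-26,0,159)]: print(p,proj(im,*p,(200,230),4.5))"
```

```text
clock: 12.92
eef_pos: [514.5, -36.9, 214.6]
tool_rot: [-3.141, 0.016, -2.851]
force: [11.7, 4.2, -9.3]
width: -0.2
(12.9167, array([-14.6,  -1.3]), np.float64(214.6), 'yaw err deg', array([0. , 0.9, 0.1]), 'F', array([11.7,  4.2, -9.3]))
clock: 13.08
eef_pos: [514.7, -37.0, 215.2]
tool_rot: [-3.138, 0.034, -2.85]
force: [11.7, 3.5, -9.5]
width: 0.3
(13.0833, array([-14.5,  -1.5]), np.float64(215.2), 'yaw err deg', array([0.2, 2. , 0.3]), 'F', array([11.7,  3.5, -9.5]))
(-43, 0, 230) [562. 156.]
(-26, 0, 159) [503. 313.]
```

View pics/s8.png

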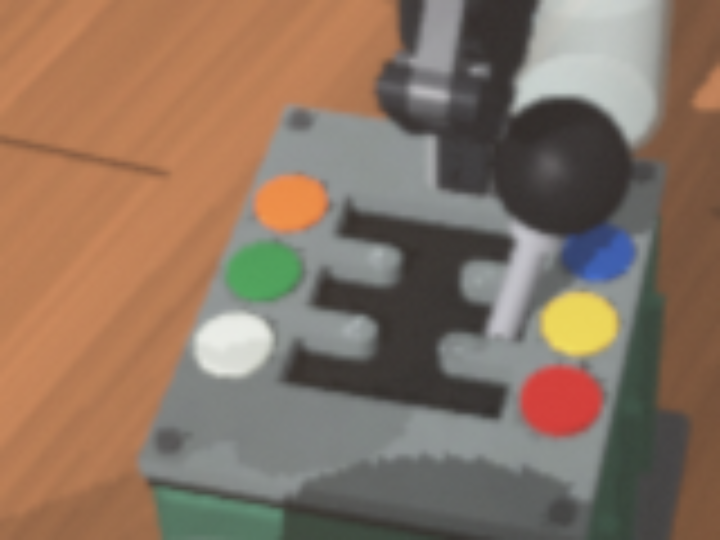

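The force rose to 12 N with no further motion, and the knob at (563,165) is at its expected fully home position. Now I back off and clear the hand.

```bash
python3 -m crank '[[[-0.4,0,0,0,0.2,0],[-0.6,0,0,0,0,0],[-0.6,0,0,0,0,0],[0,0,-0.8,0,0,0],[0,0,-1,0,0,0],[0,0,-1,0,0,0],[0,0,-1,0,0,0],[-0.5,0,-0.5,0,0,0],[-0.8,0,0,0,0,0],[-0.6,0,0,0,0,0],[-0.2,0,0,0,0,0],[0,0,0,0,0,0]]]'; python3 -c "
from h import *;print(tool());print(knob(z=230))
im=ctrl.get_image('top');save(im,'t9.png')"
```

```text
clock: 14.13
eef_pos: [608.6, -10.7, 344.5]
tool_rot: [-3.14, -0.023, -2.855]
force: [-0.6, -0.4, -0.8]
width: -0.2
(14.1333, array([83. , -2.9]), np.float64(344.5), 'yaw err deg', array([ 0.1, -1.3, -0. ]), 'F', array([-0.6, -0.4, -0.8]))
[('top', 0.71, array([-41.3,   2.9])), ('side', 0.68, array([-46.1,  27.3]))]
```

View pics/t9.png

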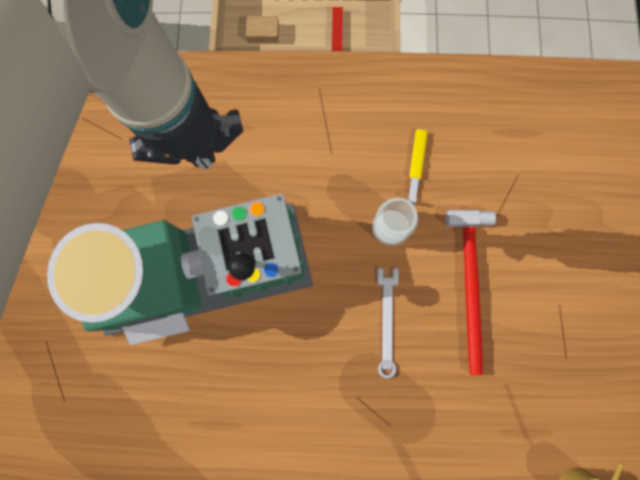

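The top view shows the knob at (241,265) beside the yellow disc, the tools and jar unmoved, and the hand clear.

```bash
python3 -c "
from h import *;print(knob(('top',),z=230));print(ctrl.finish_job())"
```

```text
[('top', 0.68, array([-39.2,   2. ]))]
the job is handed in; nothing more can be done
None
```

The lever is fully home in the near middle slot, the one marked by the yellow disc, and I handed the job in at about 14 s on the robot's clock.

- **How it went:** With the fingers shut, I pushed the knob from its near side into the neutral channel. I then pushed it from the left across to the middle, and from the far side into the slot. I never pinched it, and it was not run into any other slot in the pictures I took on the way.
- **Stop reached:** At the end of the slot the fingers stopped moving at about 12 N.
- **Knob position:** After I withdrew the hand, the top camera put the knob at about (-40, 2) mm in machine axes; (-43, 0) is expected. Its position in the side picture also matched the expected one.
- **Hand and bystanders:** The hand ended about 100 mm clear with no contact force. The tools and jar looked unmoved in the last picture.
- **Checks that disagreed:** The side camera's network kept placing the knob about 10–30 mm too far left, with the last reading at (-46, 27) mm. I set it aside because the pictures and the contact positions agreed with each other. Its yellow disc reading in the gate fit was also an outlier and was left out. One side-view reading of another disc was wrong by over 100 mm, and the robust fit gave it little weight.

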